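# Unstack the edge-tuning kit into its holders

## Task

The edge-tuning kit has been left in a pile on the service mat. Take the pile apart from the top down, one thing at a time, and set each upright in its own empty holder, centred and lying lengthwise with it: the wear gauge on the pin stand, the sharpening stone on the rest with two end bars, the black abrasive block in the rimmed tray, the beech block in the corner cradle. Tip nothing over, and leave the screw tub standing where it is.

Things in the scene. Friction and masses are not known exactly. Their poses are not given: they have to be found in the camera images.
- gauge: Top of the pile: light grey metal wear gauge, a block 22 (own x) x 50 (own y) x 18 high with a knurled round screw on top (14 diameter, 10 high, at own y = -10; 28 high in all), 0.11 kg. Origin: centre of the underside. It lies across the stone.
- stone: Second in the pile: plain grey sharpening stone, 25 (own x) x 60 (own y) x 13 high, 0.12 kg. Origin: centre of the underside. It lies crosswise on the abrasive block, its ends sticking out about 13 past it on each side.
- abrasive_block: Third in the pile: black rubber abrasive block, 34 (own x) x 60 (own y) x 22 high, 0.06 kg. Origin: centre of the underside. It lies lengthwise on the beech block. (Left of the mat, near (0.45, 0.505) m, stands a fixed tin, 77 diameter, 76 high.)
- beech_block: Bottom of the pile, on the mat: beech wood block, 50 (own x) x 80 (own y) x 35 high, 0.2 kg. Origin: centre of the underside. Pile, holders and screw tub stand on a grey mat (top at z = +8 mm) and swap places from start to start.
- pin_stand: Dark steel stand for the gauge: foot 56 x 80, short post, flat top plate 42 (own x) x 78 (own y), its upper face (seat) 26 above the origin. Four pins, 5 diameter, 8 high, stand on it at x = +-14, y = +-35.5; the gauge lies between the two pairs, 8 to spare at each end; long sides open. Fixed; origin: centre of its underside, on the mat.
- end_bar_rest: Pale wood plate 42 (own x) x 96 (own y) x 4 for the stone, a round brass bar (10 diameter) across each end at y = +-43, top 12 above the origin. Seat 4 above the origin, 76 long between the bars; long sides open. Fixed; origin: centre of its underside, on the mat.
- rimmed_tray: Shallow cream plastic tray for the abrasive block, outside 56 (own x) x 82 (own y), unbroken rim 3 thick, its top 8 above the origin; inside 50 x 76, floor 3 above the origin. Fixed; origin: centre of its underside, on the mat.
- corner_cradle: Largest holder, for the beech block: bare steel plate 72 (own x) x 102 (own y) x 4, at each corner an aluminium angle, top 16 above the origin, legs 16 long, 5 thick. Inside the angles 62 x 92, seat 4 above the origin; sides open between the angles. Fixed; origin: centre of its underside, on the mat.
- screw_tub: Bystander: cream tub with red lid, 58 diameter, 55 high, loose. Origin: centre of underside. Behind the mat a ski with boot and clamps rises from x = 0.54 m, to 0.39 m high: move sideways in front of it; only at y < -0.25 m is the space over the mat clear farther back. Flat tools lie at the mat's front edge, a wax block near (0.565, -0.205) m.
There are look-alikes about, which are no part of the job. What is shaped like the gauge but pink is not meant.

How it is judged:
By the outcome, as a careful person would: the job done as asked, in the order asked, and still so for the second after the job is handed in, with the robot touching nothing.
It also fails if it takes over 136 s, if anything falls off the work surface, if the arm or the gripper's body presses on something with over 40 N, if the wrist force passes 120 N, or if a joint passes its speed limit or range.

## Robot

A 6-joint arm with a two-finger parallel gripper is mounted at the origin on a cart in front of the work surface, level with it; the furniture and walls round the work are solid. World frame = base frame: x ahead of the robot, y to its left, z up, the work surface at z = 0. Lengths are in m, angles in rad, forces in N, time in s.
With the tool pointing down it reaches from about 0.375 to 0.925 m from the base axis. Payload 5.7 kg.
Tool frame: the origin (TCP) lies midway between the tips of the shut fingers; the grasp point (between the pads) lies 19 mm behind it; z points along the fingers, y is the line along which they close (so a half turn about z gives the same grasp; the last joint's range is limited). The gripper opens to 88 mm and grips with 3 to 60 N. Pads are 20 mm wide; open, the fingers measure 115 mm over their backs; the gripper's body (75 mm by 178 mm) begins 61 mm behind the grasp point.
Start: joints at [1.059, 0.359, 1.51, -0, 1.272, -0.115], TCP at [0.232, 0.553, 0.223] pointing down, gripper open.
Joint ranges: [-2.97, 2.97], [-1.01, 2.36], [0.21, 2.38], [-0.96, 4.11], [0.2, 2.71], [-2.98, 2.98]. Speed limits (rad/s): [2.39, 2.39, 3.14, 3.14, 3.14, 3.14].

## Interface

Orientations are given as a unit quaternion [x, y, z, w].
In Python, from bench import move_ptp, servo_line, goto_joints, move_gripper, sleep, inverse_kinematics, capture, PlanningError, close_job, spot_in, silhouettes, current_clock, current_joint_pos, current_qvel, current_joint_torque, current_position, current_orientation, current_force, current_torque, current_finger_gap, current_grip_force gives the robot as it stands. Calls block until the motion is done:
- move_ptp(position, orientation): joint-space move of the TCP to a pose.
- servo_line(position, orientation=None, rate=0.15, contact_N=None): straight line of the TCP; orientation=None keeps the orientation; rate is the mean speed in m/s. With contact_N (N) it stops when the force on the tool has changed by that much, and returns True; else False.
- goto_joints(angles): joint-space move.
- move_gripper(opening): finger opening in m; the grip force is fixed at half the most; returns when the fingers have stopped.
- sleep(seconds).
- inverse_kinematics(position, orientation): joint angles nearest the present ones, or None.
- capture(name): name is "side" or "top" or "wrist"; returns a dict with "image" (400x640x3 uint8, blue, green, red), "range_z" (400x640 float32, m along the optical axis (not along the pixel's ray), 0 where there is no reading), "intrinsics" (3x3 intrinsics, pixels), "k1" (the pictures are not rectified: a ray, as slopes to the right and down, at radius r is drawn at 1 + k1 r^2 times it, then the intrinsics apply), "R" (3x3) and "t" (3): a world point X has camera coordinates R X + t. Camera axes: x right, y down, z forward; pixel columns grow to the right and rows downward; lengths in m; the calibration is good to about 2 mm. A picture is of the moment at which its call begins.
A pose or a line that the arm cannot do raises PlanningError and nothing moves.
- close_job(): hands the job in; it is judged then, once.
Trained networks look in the newest picture that a camera, given by its name, has taken for a name from the list of things; names that differ only in an ending like _2 or _b are one class to them, and where a whole thing is asked for, a point or a joint stands for the part that bears it (a point fixed in the world has none). Each returns a list of dicts, best first, with "conf" (0 to 1); they miss things now and then, are a little off and sometimes report something else, mostly with a low value. They report only what shows in the picture. A call takes as long as a camera call. They do not tell look-alikes from the thing itself.
- spot_in(camera, query): "xy" ([column, row] in pixels, amid what is visible of it).
- silhouettes(camera, query): "region" (400x640 bool, what is visible of it) and "xy" ([column, row] in pixels, amid what is visible of it).
Readings, each from a call of its own:
- current_clock(): time.
- current_joint_pos(): joint angles.
- current_qvel(): joint speeds.
- current_joint_torque(): joint torques, N m.
- current_position(): TCP position.
- current_orientation(): TCP orientation.
- current_force(): force on the tool from outside, world axes, zero at the start.
- current_torque(): the same for the moment, N m.
- current_finger_gap(): finger opening in m.
- current_grip_force(): force on a finger pad.
Only numpy, scipy, OpenCV 4.12 (cv2) and the standard library are available. Lean on these libraries where they do the work, as an engineer would, in place of code of your own. Each camera call takes 0.05 s, during which the arm holds its last target. There are 200 camera calls.

## Working session

There is one attempt and no reset: what is moved stays moved. The work goes in short steps, each a Python script; the robot and the scene stay as the last script left them, time stands still between calls to the robot, and variables do not carry over. Pictures are saved under pics/ and viewed, at most 14 in all, crops included, and the job is handed in when it is done.

```bash
ls; mkdir -p pics
python3 - <<'E'
from bench import *
import cv2,pickle
for n in ["side","top","wrist"]:
    c=capture(n); cv2.imwrite(f"pics/{n}0.png",c["image"]); pickle.dump(c,open(f"{n}0.pkl","wb"))
    print(n,c["intrinsics"].tolist(),c["k1"],c["R"].round(3).tolist(),c["t"].round(3).tolist())
print(current_clock(),current_position(),current_orientation())
E
```

```text
pics
side [[489.33064431015873, 0.0, 321.0448423299868], [0.0, 489.33064431015873, 199.23256335694558], [0.0, 0.0, 1.0]] -0.06262156964051538 [[-0.999, -0.02, 0.027], [-0.033, 0.369, -0.929], [0.009, -0.929, -0.37]] [0.585, 0.083, 1.331]
top [[474.8388483956986, 0.0, 315.9745439891062], [0.0, 474.8388483956986, 202.5750524549347], [0.0, 0.0, 1.0]] 0.017740201630851042 [[0.014, -1.0, -0.011], [-0.992, -0.012, -0.124], [0.124, 0.013, -0.992]] [0.025, 0.585, 1.405]
wrist [[342.1978749077815, 0.0, 321.8371667111837], [0.0, 342.1978749077815, 202.5637254289015], [0.0, 0.0, 1.0]] -0.07477974537867127 [[0.386, 0.922, -0.002], [0.89, -0.372, 0.265], [0.243, -0.104, -0.964]] [-0.6, -0.034, 0.39]
0.15 [0.23163326 0.55290865 0.22201151] [ 1.97083604e-01  9.80386428e-01 -6.79354994e-04 -2.06259657e-04]
```

View pics/top0.png

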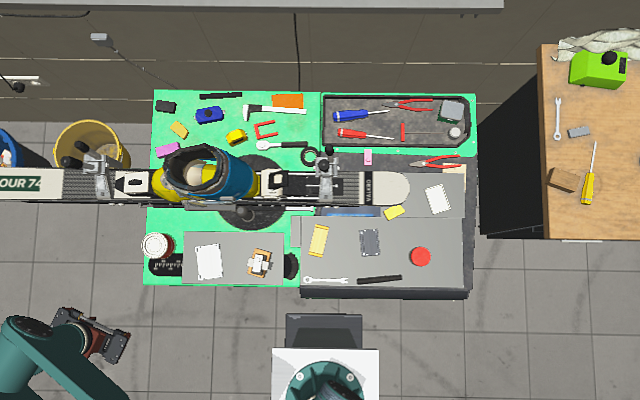

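View pics/side0.png

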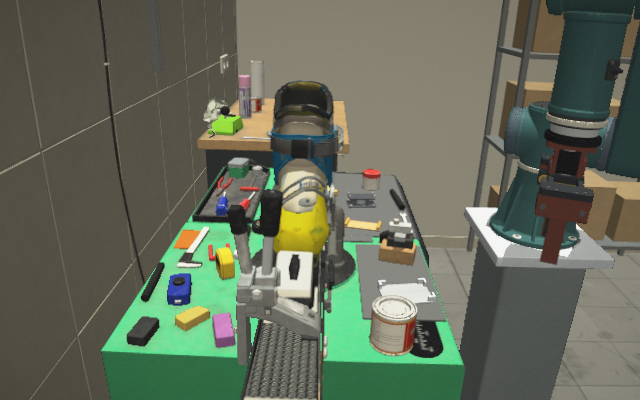

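The top view shows the pile at (260,262), the corner cradle at (208,262), the end-bar rest at (318,240), the pin stand at (370,242), the tub at (420,256) and the rimmed tray at (438,198). Next I'll get coarse positions.

```bash
cat > h.py <<'E'
from bench import *
import numpy as np, cv2
def cloud(c):
    K=c["intrinsics"];z=c["range_z"].astype(float);v,u=np.indices(z.shape)
    d=np.stack([(u-K[0,2])/K[0,0],(v-K[1,2])/K[1,1]],-1);s=d.copy()
    for _ in range(8): s=d/(1+c["k1"]*(s**2).sum(-1,keepdims=True))
    P=np.concatenate([s*z[...,None],z[...,None]],-1)
    W=(P-c["t"])@c["R"]; W[z<=0]=np.nan
    return W
def rect(W,m):
    p=W[m&np.isfinite(W[...,0])]
    (cx,cy),(a,b),ang=cv2.minAreaRect((p[:,:2]*1000).astype(np.float32))
    if a>b: yaw=ang      # long-axis direction
    else: yaw=ang+90
    yaw=(yaw+90)%180-90
    return cx/1000,cy/1000,max(a,b),min(a,b),yaw,np.median(p[:,2])*1000,len(p)
# yaw: direction of long axis (own y) in world, deg
def quat(yaw):
    "tool down, tool y along direction yaw (rad)"
    from scipy.spatial.transform import Rotation as R
    y=np.array([np.cos(yaw),np.sin(yaw),0]);z=np.array([0,0,-1.]);x=np.cross(y,z)
    return R.from_matrix(np.stack([x,y,z],1)).as_quat()
N=["gauge","stone","abrasive_block","beech_block","pin_stand","end_bar_rest","rimmed_tray","corner_cradle","screw_tub"]
def find(cam,names=N,minc=0.3):
    c=capture(cam);W=cloud(c)
    for n in names:
        for s in silhouettes(cam,n)[:3]:
            if s["conf"]<minc: continue
            m=cv2.erode(s["region"].astype(np.uint8),np.ones((1,1)))>0
            r=rect(W,m); zz=W[m][:,2]*1000
            print(n,round(s["conf"],2),np.round(s["xy"]),"c(%.4f %.4f) %.0fx%.0f yaw %.1f zmed %.1f n%d"%r,"z5-95",np.nanpercentile(zz,[5,95]).round())
    return c,W
E
python3 - <<'E'
from h import *
find("top")
E
```

```text
stone 0.41 [261. 262.] c(0.3988 0.1999) 60x25 yaw 77.9 zmed 76.7 n101 z5-95 [72. 82.]
abrasive_block 0.41 [256. 274.] c(0.3893 0.1911) 64x28 yaw -39.2 zmed 63.7 n52 z5-95 [51. 94.]
pin_stand 0.58 [371. 242.] c(0.4661 -0.1329) 81x62 yaw 3.8 zmed 32.1 n524 z5-95 [ 9. 38.]
end_bar_rest 0.57 [317. 241.] c(0.4705 0.0257) 95x43 yaw -13.4 zmed 12.3 n420 z5-95 [ 7. 20.]
rimmed_tray 0.87 [437. 202.] c(0.6047 -0.3411) 81x58 yaw 18.3 zmed 11.5 n472 z5-95 [ 6. 18.]
corner_cradle 0.66 [210. 262.] c(0.4030 0.3581) 102x76 yaw 10.1 zmed 11.8 n794 z5-95 [ 7. 21.]
screw_tub 0.92 [418. 253.] c(0.4276 -0.2769) 55x53 yaw -89.1 zmed 62.7 n323 z5-95 [39. 68.]
```

Run:
```python
from h import *
import pickle
q=quat(np.pi/2)
for i,(p,ns) in enumerate([((.42,.34,.25),["corner_cradle"]),((.40,.20,.25),N[:4]),((.455,-.05,.25),["pin_stand","end_bar_rest"]),((.57,-.33,.25),["rimmed_tray"])]):
    print(i,p)
    try: move_ptp(p,q)
    except PlanningError as e: print(e); continue
    c,W=find("wrist",ns); pickle.dump((c,W),open(f"w{i}.pkl","wb")); cv2.imwrite(f"pics/w{i}.png",c["image"])
    print(current_joint_pos().round(2) ,current_clock())
ims=[cv2.imread(f"pics/w{i}.png") for i in range(4)]
cv2.imwrite("pics/wall.png",cv2.resize(np.vstack([np.hstack(ims[:2]),np.hstack(ims[2:])]),(800,500),interpolation=cv2.INTER_AREA))
cv2.imwrite("pics/w1b.png",cv2.resize(ims[1][80:380,150:550],(800,600),interpolation=cv2.INTER_CUBIC))
```

```text
0 (0.42, 0.34, 0.25)
corner_cradle 0.56 [335. 156.] c(0.4081 0.3565) 108x76 yaw 8.6 zmed 11.5 n5464 z5-95 [10. 23.]
[ 0.55  0.25  1.6   0.    1.29 -1.02] 1.85
1 (0.4, 0.2, 0.25)
gauge 0.55 [315. 190.] c(0.4044 0.1987) 52x24 yaw -8.9 zmed 95.5 n1222 z5-95 [ 94. 105.]
gauge 0.33 [ 60. 230.] c(0.4740 -0.1396) 85x77 yaw 6.4 zmed 33.1 n3048 z5-95 [12. 35.]
stone 0.74 [333. 178.] c(0.4005 0.1970) 64x25 yaw 78.2 zmed 77.3 n934 z5-95 [73. 79.]
abrasive_block 0.57 [324. 154.] c(0.3995 0.2006) 59x38 yaw -10.0 zmed 64.0 n596 z5-95 [43. 79.]
beech_block 0.7 [337. 150.] c(0.4099 0.2016) 91x55 yaw -15.8 zmed 42.0 n923 z5-95 [23. 44.]
[ 0.31  0.11  1.78  0.    1.25 -1.26] 2.725
2 (0.455, -0.05, 0.25)
pin_stand 0.65 [253. 185.] c(0.4745 -0.1310) 88x55 yaw 6.2 zmed 33.3 n3130 z5-95 [12. 35.]
end_bar_rest 0.69 [382. 184.] c(0.4742 0.0249) 96x44 yaw -12.6 zmed 11.6 n2732 z5-95 [10. 19.]
[-0.26  0.12  1.76  0.    1.25 -1.83] 3.875
3 (0.57, -0.33, 0.25)
rimmed_tray 0.89 [312. 200.] c(0.6090 -0.3400) 86x58 yaw 18.5 zmed 10.7 n3132 z5-95 [ 9. 16.]
[-0.63  0.42  1.34  0.    1.38 -2.2 ] 5.1333
```

View pics/wall.png

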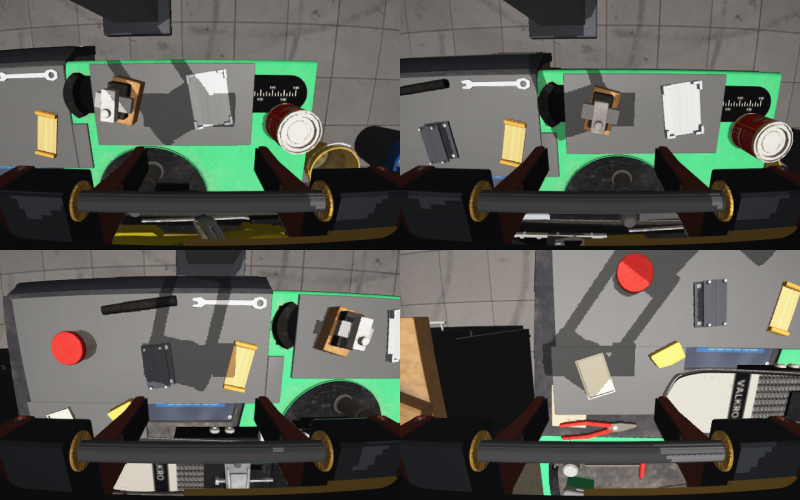

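View pics/w1b.png

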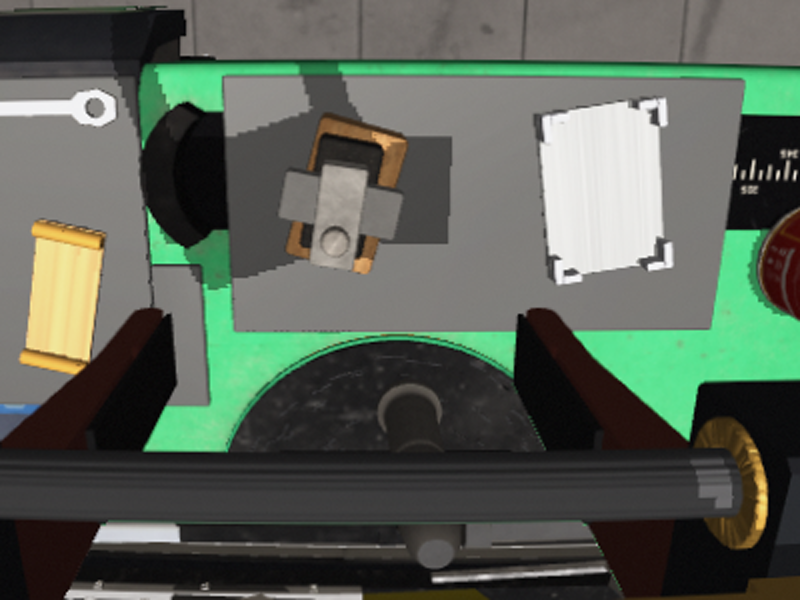

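The wrist crop shows the gauge on top with its screw toward +x at about (335,240). The stone lies across under it, then the black block, then the beech block, and all four holders are empty. Next I'll refine the fits on height bands.

```bash
cat >> h.py <<'E'
from scipy.optimize import minimize
def fit(W,guess,L,Wd,zlo,zhi):
    """known-size rectangle (L along yaw) fitted to points in height band; guess x,y,yawdeg"""
    m=np.isfinite(W[...,0])&(W[...,2]>zlo)&(W[...,2]<zhi)
    p=W[m][:,:2]; p=p[np.hypot(*(p-guess[:2]).T)<0.075]
    def cost(v):
        a=np.radians(v[2]);d=(p-v[:2]/1000)*1000
        u=d@[np.cos(a),np.sin(a)];w=d@[-np.sin(a),np.cos(a)]
        s=np.minimum(L/2-abs(u),Wd/2-abs(w))
        return -np.tanh(s/1.5).clip(-1,1).sum()
    best=min((minimize(cost,[guess[0]*1000+dx,guess[1]*1000+dy,guess[2]+da],method="Nelder-Mead",options=dict(initial_simplex=None,xatol=.05)) for dx in(-4,0,4) for dy in(-4,0,4) for da in (-4,3)),key=lambda r:r.fun)
    v=best.x;a=np.radians(v[2]);d=p*1000-v[:2];u=d@[np.cos(a),np.sin(a)];w=d@[-np.sin(a),np.cos(a)]
    inn=(abs(u)<L/2+5)&(abs(w)<Wd/2+5)
    return np.array([v[0]/1000,v[1]/1000,v[2]]),np.percentile(u[inn],[1,99]).round(1),np.percentile(w[inn],[1,99]).round(1),inn.sum()
E
python3 - <<'E'
from h import *
import pickle
Ws=[pickle.load(open(f"w{i}.pkl","rb"))[1] for i in range(4)]
def mat(W,g): 
    m=np.isfinite(W[...,0])&(abs(W[...,2]-.008)<.004)&(np.hypot(W[...,0]-g[0],W[...,1]-g[1])<.12); return W[m][:,2].mean()*1000,W[m][:,2].std()*1000
T=dict(cradle=((.405,.357,9),102,72,.0105,.028,[0,1]),rest=((.473,.025,-13),96,42,.0105,.024,[1,2]),pin=((.47,-.132,5),78,42,.029,.046,[2,3]),tray=((.607,-.34,18),82,56,.0098,.02,[3]),
 gauge=((.404,.199,-9),50,22,.088,.11,[0,1]),stone=((.4,.199,78),60,25,.074,.082,[1]),beech=((.404,.2,-14),80,50,.038,.047,[0,1]))
for n,(g,L,w,a,b,fr) in T.items():
    for f in fr: print(n,f,*fit(Ws[f],np.array(g),L,w,a,b),"mat",np.round(mat(Ws[f],g),2))
E
```

```text
cradle 0 [0.4054022  0.35599488 8.82087119] [-49.8  49.9] [-35.2  35.2] 4731 mat [8.15 1.64]
cradle 1 [0.40526915 0.35575227 9.20808134] [-50.1  50.3] [-35.1  35.4] 4320 mat [8.07 1.7 ]
rest 1 [  0.47304737   0.02501439 -12.78006284] [-46.4  46.6] [-20.7  20.7] 2313 mat [8.   1.28]
rest 2 [  0.47354255   0.02386045 -12.57529781] [-46.8  47. ] [-20.7  20.8] 2488 mat [7.68 1.34]
pin 2 [ 0.47027364 -0.13112501  5.85788913] [-38.1  38.3] [-20.5  20.3] 2465 mat [7.58 0.92]
pin 3 [ 0.47111797 -0.13234706  6.01840582] [-37.9  38. ] [-20.4  21. ] 2823 mat [7.22 1.02]
tray 3 [ 0.60720901 -0.33986763 17.951953  ] [-40.4  40.5] [-27.5  27.5] 2635 mat [7.82 1.26]
gauge 0 [ 0.40292725  0.19937865 -7.75976433] [-24.2  24.7] [-11.8  10.2] 1309 mat [7.57 0.96]
gauge 1 [ 0.40273625  0.1978757  -8.39692535] [-24.3  24.8] [-10.7  10.7] 1191 mat [7.46 0.95]
stone 1 [ 0.40084625  0.19891338 78.33405982] [-29.4  29.6] [-12.2  12. ] 899 mat [7.44 0.93]
beech 0 [  0.40410581   0.20418925 -15.53162987] [-39.   39.8] [-24.2  22.8] 1044 mat [7.58 0.97]
beech 1 [  0.40329858   0.20161452 -15.67562155] [-38.9  39.8] [-24.7  24.8] 847 mat [7.46 0.96]
```

```bash
cat >> h.py <<'E'
R=np.radians
def pick(x,y,yaw,zt,op,hov=.17):
    "yaw: closing direction deg"
    q=quat(R(yaw)); move_gripper(op); move_ptp([x,y,hov],q)
    servo_line([x,y,zt],rate=.08); move_gripper(0.0)
    print("gap",current_finger_gap(),"grip",current_grip_force(),current_position().round(4))
    servo_line([x,y,zt+.012],rate=.05); servo_line([x,y,hov+.01],rate=.15)
    print("lifted gap",current_finger_gap(),current_force().round(2),current_clock())
def place(x,y,yaw,zt,op,hov=.17):
    q=quat(R(yaw)); move_ptp([x,y,hov],q)
    servo_line([x,y,zt+.012],rate=.12)
    hit=servo_line([x,y,zt-.003],rate=.02,contact_N=3)
    print("hit",hit,"z err mm",(current_position()[2]-zt)*1000,"gap",current_finger_gap())
    move_gripper(op); z=current_position()[2]
    servo_line([x,y,z+.03],rate=.06); servo_line([x,y,hov],rate=.2); print(current_clock())
E
python3 - <<'E'
from h import *
import pickle
c=pickle.load(open("top0.pkl","rb"));W=cloud(c)
for (X,Y) in [(.473,.025),(.471,-.132),(.402,.2),(.405,.356)]:
    m=np.isfinite(W[...,0])&(abs(W[...,1]-Y)<.12)&(W[...,2]>.08)&(W[...,0]>X+.03)&(W[...,0]<.65)&(W[...,2]<.45)
    p=W[m]; i=np.argsort(p[:,0])[:3]; print(X,Y,p[i].round(3).tolist())
pick(.4028,.1982,81.8,.0805,.042)
E
```

```text
0.473 0.025 [[0.55, 0.042, 0.122], [0.55, 0.048, 0.121], [0.55, 0.045, 0.121]]
0.471 -0.132 [[0.566, -0.027, 0.089], [0.566, -0.018, 0.086], [0.566, -0.024, 0.085]]
0.402 0.2 [[0.53, 0.245, 0.117], [0.531, 0.242, 0.116], [0.531, 0.242, 0.083]]
0.405 0.356 [[0.44, 0.475, 0.082], [0.452, 0.466, 0.085], [0.53, 0.245, 0.117]]
gap 0.021614675457528206 grip 29.999812245368958 [0.403  0.1983 0.0807]
lifted gap 0.02165982982686845 [ 0.19  0.49 -1.43] 10.8417
```

Run:
```python
from h import *
import pickle
place(.4706,-.1316,95.9,.0365,.042)
c,W=find("wrist",["gauge","pin_stand"]); 
print(fit(W,np.array([.4706,-.1316,6]),50,22,.045,.06)); print(fit(W,np.array([.4706,-.1316,6]),78,42,.029,.0455))
move_gripper(.06); move_ptp([.40,.20,.22],quat(R(80)))
c,W=find("wrist",N[1:4]); cv2.imwrite("pics/p2.png",c["image"])
print(fit(W,np.array((.4,.199,78)),60,25,.073,.083));print(fit(W,np.array((.402,.2,-12)),60,34,.060,.070));print(fit(W,np.array((.4035,.202,-15)),80,50,.038,.047)); print(current_clock())
```

```text
hit True z err mm 0.16930395791298763 gap 0.02145310882701841
15.7167
gauge 0.65 [320. 195.] c(0.4706 -0.1313) 50x24 yaw 6.7 zmed 51.4 n1572 z5-95 [47. 61.]
pin_stand 0.8 [336. 185.] c(0.4721 -0.1318) 82x57 yaw 6.1 zmed 33.0 n3533 z5-95 [12. 35.]
(array([ 0.47026872, -0.13208344,  5.83530368]), array([-24.2,  24.8]), array([-10.9,  10.9]), np.int64(1320))
(array([ 0.47014351, -0.13168336,  5.95509124]), array([-38.2,  38.5]), array([-20.7,  20.7]), np.int64(2495))
stone 0.9 [322. 186.] c(0.4102 0.1970) 60x44 yaw 78.7 zmed 77.4 n1859 z5-95 [73. 79.]
abrasive_block 0.74 [462. 154.] c(0.4081 0.3601) 109x80 yaw 9.3 zmed 11.4 n6164 z5-95 [10. 23.]
abrasive_block 0.57 [320. 169.] c(0.4002 0.1998) 60x34 yaw -10.7 zmed 64.2 n1179 z5-95 [59. 66.]
beech_block 0.6 [339. 160.] c(0.4099 0.2011) 93x54 yaw -16.4 zmed 42.1 n1244 z5-95 [20. 44.]
(array([ 0.40069169,  0.19915166, 78.29720055]), array([-29.4,  29.2]), array([-12.6,  12. ]), np.int64(1774))
(array([  0.3996503 ,   0.1992596 , -10.89592151]), array([-29.3,  29.9]), array([-16.4,  16.6]), np.int64(1199))
(array([  0.40374618,   0.20164619, -15.72228234]), array([-39.3,  39.7]), array([-24.7,  24.7]), np.int64(1119))
17.8583
```

View pics/p2.png

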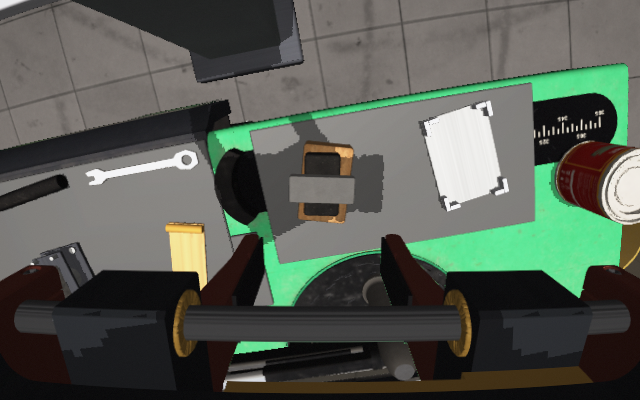

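The gauge is centred on the pin stand to about 0.5 mm, and the pile is undisturbed with the stone on top at (322,188). Stone next.

Run:
```python
from h import *
pick(.4007,.1991,-11.7,.0667,.045)
place(.4733,.0244,77.3,.0137,.042)
c,W=find("wrist",["stone","end_bar_rest"]); cv2.imwrite("pics/p3.png",c["image"])
print(fit(W,np.array([.4733,.0244,-12.7]),60,25,.0215,.032)); print(fit(W,np.array([.4733,.0244,-12.7]),96,42,.0105,.028))
move_gripper(.06); move_ptp([.40,.20,.20],quat(R(80)))
c,W=find("wrist",N[2:4])
print(fit(W,np.array((.4,.199,-11)),60,34,.060,.070));print(fit(W,np.array((.4035,.202,-15)),80,50,.038,.047)); print(current_clock())
```

```text
gap 0.024413501608020815 grip 30.000620484352112 [0.4007 0.1991 0.0669]
lifted gap 0.024861127069432873 [-0.56 -0.7  -1.56] 22.8583
hit True z err mm 0.13488464417674845 gap 0.024942331267053332
28.4333
end_bar_rest 0.79 [310. 183.] c(0.4739 0.0241) 95x43 yaw -13.4 zmed 12.0 n2559 z5-95 [10. 20.]
end_bar_rest 0.68 [ 86. 374.] c(0.6329 -0.3021) 11x4 yaw 19.2 zmed 11.1 n39 z5-95 [ 9. 15.]
end_bar_rest 0.6 [176. 212.] c(0.4749 -0.1356) 89x68 yaw 6.9 zmed 32.5 n3443 z5-95 [11. 35.]
(array([  0.47469142,   0.02422413, -12.54709273]), array([-29.4,  29.9]), array([-12.3,  12.2]), np.int64(1719))
(array([  0.47349312,   0.02414979, -12.38222947]), array([-46.6,  46.6]), array([-20.5,  20.5]), np.int64(4212))
abrasive_block 0.75 [320. 186.] c(0.4000 0.1994) 60x36 yaw -12.7 zmed 64.3 n2502 z5-95 [62. 66.]
beech_block 0.88 [344. 175.] c(0.4101 0.2006) 93x57 yaw -16.2 zmed 42.1 n1994 z5-95 [ 9. 44.]
(array([  0.39959759,   0.19929544, -11.50926597]), array([-29. ,  29.2]), array([-16.4,  16.5]), np.int64(2442))
(array([  0.40370008,   0.20167176, -15.82602655]), array([-39.2,  39.6]), array([-24.7,  24.8]), np.int64(1681))
30.025
```

View pics/p3.png

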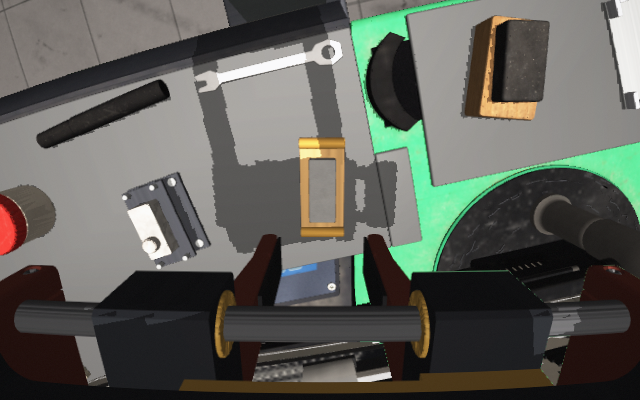

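Stone sits within about 1.2 mm of the rest's centre at (322,190). The abrasive block goes lengthwise in the fingers, which keeps the gripper body clear of the ski tip near the tray.

Run:
```python
from h import *
import pickle
for W in (cloud(pickle.load(open("top0.pkl","rb"))),pickle.load(open("w3.pkl","rb"))[1]):
    m=np.isfinite(W[...,0])&(W[...,1]<-.15)&(W[...,1]>-.5)&(W[...,2]>.03)&(W[...,0]>.48)&(W[...,0]<.72)&(W[...,2]<.2)
    p=W[m]; i=np.argsort(p[:,1])[:5]; print(len(p),p[i].round(3).tolist())
pick(.3997,.1993,-11.5,.0512,.075)
print(current_joint_pos().round(2))
q=quat(R(18))
for p in [(.39,0,.18),(.40,-.34,.18),(.595,-.345,.18)]:
    s=inverse_kinematics(p,q); print(p,None if s is None else np.round(s,2))
```

```text
999 [[0.632, -0.235, 0.116], [0.617, -0.235, 0.115], [0.612, -0.235, 0.115], [0.614, -0.235, 0.116], [0.637, -0.235, 0.118]]
6459 [[0.61, -0.235, 0.112], [0.612, -0.235, 0.109], [0.609, -0.235, 0.111], [0.611, -0.235, 0.108], [0.611, -0.235, 0.111]]
gap 0.05984410094673787 grip 30.00077337026596 [0.3999 0.1994 0.0515]
lifted gap 0.05976822746577304 [-0.58 -0.45 -0.36] 35.25
[0.31 0.19 1.88 0.   1.07 0.51]
(0.39, 0, 0.18) [-0.18  0.1   1.99 -0.    1.05 -0.49]
(0.4, -0.34, 0.18) [-0.84  0.3   1.72 -0.    1.12 -1.15]
(0.595, -0.345, 0.18) [-0.63  0.52  1.35 -0.    1.27 -0.94]
```

Run:
```python
from h import *
q=quat(R(18))
move_ptp([.39,0,.18],q)
for p in [(.40,-.34,.18),(.607,-.34,.17)]: servo_line(p,q,rate=.25)
place(.6072,-.3399,18,.0194,.072)
c,W=find("wrist",["abrasive_block","rimmed_tray"]); cv2.imwrite("pics/p4.png",c["image"])
print(fit(W,np.array([.6072,-.34,18]),60,34,.026,.040)); print(fit(W,np.array([.6072,-.34,18]),82,56,.0105,.04))
servo_line([.40,-.34,.18],rate=.25); servo_line([.39,0,.18],quat(R(60)),rate=.25)
move_ptp([.40,.20,.20],quat(R(75)))
c,W=find("wrist",["beech_block"])
print(fit(W,np.array((.4035,.202,-15)),80,50,.036,.050)); print(current_clock())
```

```text
hit True z err mm -0.009239131373951076 gap 0.05997942241920678
42.675
abrasive_block 0.94 [322. 194.] c(0.6083 -0.3400) 60x34 yaw 18.3 zmed 32.3 n2545 z5-95 [27. 34.]
rimmed_tray 0.66 [318. 169.] c(0.6077 -0.3404) 82x59 yaw 18.4 zmed 11.1 n2410 z5-95 [ 9. 16.]
(array([ 0.60829785, -0.33940786, 18.16568116]), array([-29.1,  29.1]), array([-17.4,  16.3]), np.int64(2493))
(array([ 0.60735984, -0.3390131 , 17.97431553]), array([-40.2,  40.2]), array([-27.6,  27.5]), np.int64(4316))
beech_block 0.73 [325. 184.] c(0.4081 0.2027) 87x53 yaw -15.8 zmed 42.3 n4277 z5-95 [40. 44.]
(array([  0.40355607,   0.201804  , -15.85975047]), array([-38.8,  39. ]), array([-24.4,  24.3]), np.int64(4178))
46.2333
```

View pics/p4.png

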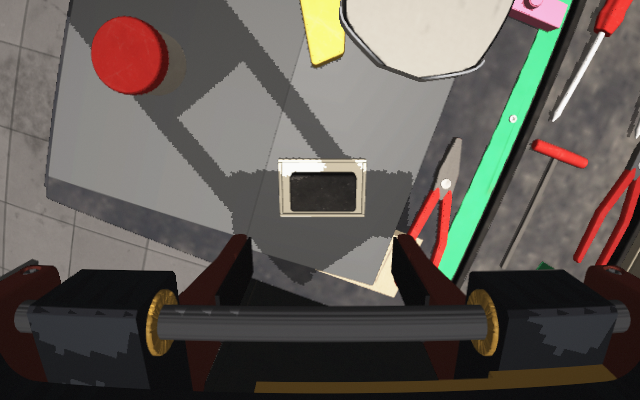

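The abrasive block is in the tray at (322,190), within about 1 mm of centre. Beech block next.

Run:
```python
from h import *
c=capture("wrist");W=cloud(c)
m=np.isfinite(W[...,0])&(W[...,1]<.165)&(W[...,1]>.09)&(abs(W[...,0]-.39)<.08)
print("neighbour zmax",np.percentile(W[m][:,2],[50,99]), "y max high", W[m&(W[...,2]>.015)][:,1].max() if (m&(W[...,2]>.015)).any() else None)
pick(.4035,.2018,74.1,.0202,.072)
place(.4053,.3559,99.0,.0244,.068)
c,W=find("wrist",["beech_block","corner_cradle"]); cv2.imwrite("pics/p5.png",c["image"])
print(fit(W,np.array([.4053,.356,9]),80,50,.040,.056)); print(fit(W,np.array([.4053,.356,9]),102,72,.0105,.06))
move_ptp([.40,.1,.25],quat(R(80)))
c=capture("top");cv2.imwrite("pics/t5.png",cv2.resize(c["image"][180:300,130:480],(800,274)))
find("top",["screw_tub","gauge","stone"]); print(current_clock())
```

```text
neighbour zmax [0.28957003 0.31622057] y max high 0.164999666542295
gap 0.04997243931972716 grip 30.00016897916794 [0.4036 0.2018 0.0203]
lifted gap 0.05020448720794634 [ 0.37 -0.41 -3.  ] 50.775
hit True z err mm -0.18183707193653725 gap 0.049799571279603196
55.2
beech_block 0.67 [324. 190.] c(0.4139 0.3566) 96x58 yaw 9.0 zmed 46.3 n5498 z5-95 [42. 48.]
corner_cradle 0.97 [324. 144.] c(0.4086 0.3564) 108x73 yaw 9.8 zmed 11.7 n2587 z5-95 [10. 24.]
(array([0.405371  , 0.35532049, 9.03885932]), array([-39.1,  39.4]), array([-24.4,  24.3]), np.int64(5230))
(array([0.40443594, 0.35598439, 9.0208696 ]), array([-49.6,  49.5]), array([-35.1,  35.2]), np.int64(7946))
screw_tub 0.71 [418. 256.] c(0.4260 -0.2772) 54x50 yaw -89.3 zmed 62.5 n325 z5-95 [28. 67.]
gauge 0.55 [371. 240.] c(0.4672 -0.1291) 48x21 yaw 10.1 zmed 52.4 n108 z5-95 [46. 63.]
stone 0.71 [317. 240.] c(0.4718 0.0256) 59x24 yaw -10.7 zmed 25.0 n157 z5-95 [20. 31.]
56.6417
```

View pics/p5.png

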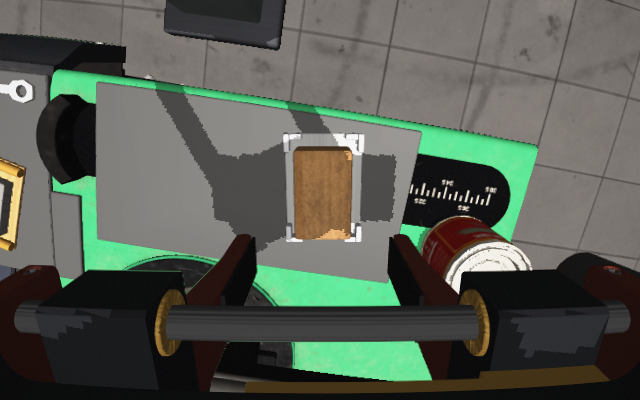

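View pics/t5.png

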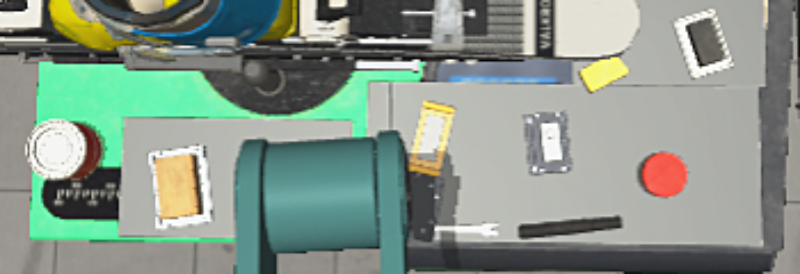

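The beech block is centred in the cradle at (324,193). The top view shows all four things seated and the tub unmoved at (664,174), so I'm handing the job in.

```bash
python3 -c "
from bench import *
print(close_job())"
```

```text
the job is handed in; nothing more can be done
None
```

The job is handed in: the gauge, stone, abrasive block and beech block each sit in their own holder within about 1.2 mm of centre by camera, the screw tub is where it was, and the robot's clock read about 57 s of the 136 s.

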